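Hang the red handle template on the engraver's peg

ROBOT

A 7-joint arm with a two-finger parallel gripper is mounted at the origin on the work surface. World frame = base frame: x ahead of the robot, y to its left, z up, the work surface at z = 0. Lengths are in m, angles in rad, forces in N, time in s.
With the tool pointing down it reaches from about 0.4 to 0.85 m from the base axis. Payload 4.5 kg.
Tool frame: the origin (TCP) lies between the finger pads; the fingertips stand 25 mm ahead of it and the grasp point (between the pads) lies 6 mm ahead of it; z points along the fingers, y is the line along which they close (so a half turn about z gives the same grasp; the last joint's range is limited). The gripper opens to 85 mm and grips with 20 to 120 N. Pads are 22 mm wide; open, the fingers measure 114 mm over their backs; the gripper's body (76 mm by 85 mm) begins 54 mm behind the grasp point. The pads swing forward as they close: fully open they stand 13 mm farther back than shut.
Start: joints at [1.166, 0.689, -0.195, 1.565, 0.157, 0.902, -0.215], TCP at [0.266, -0.566, 0.256] pointing down, gripper open.
Joint ranges: [-3.01, 3.01], [-0.46, 2.08], [-1.47, 1.51], [0.13, 2.56], [-1, 4.14], [0.04, 2.09], [-2.66, 2.66]. Speed limits (rad/s): [2.57, 2.57, 3.14, 3.14, 3.14, 3.14, 3.14].

INTERFACE

Orientations are given as a unit quaternion [x, y, z, w].
In Python, from cell import r, optics gives the robot as it stands.
- The arm moves only by the shell command python3 -m inch 'ROWS' [OPENING] [FORCE]. ROWS is JSON, one flat list of numbers, 6 for each row, row after row: the shift along the tool's x, y, z in m, then the turn, a rotation vector about the tool's x, y, z in rad. A call has exactly 8 rows; each row shifts and turns the commanded pose from where the row before left it, along the tool's axes as they then stand; what a row does not reach is not made up. A row lasts 1/10 s, in which the tool goes at most 50 mm and 8.59 degrees, less where a joint would pass 70% of its speed; a pose out of reach is approached as far as the arm can. A call with a gripper value outside its range is refused whole. OPENING is the gripper's target within -1 to 1 (shut at 1, half-way at 0, fully open at -1), set as the call begins (- or left out, the last holds). The fingers move at their own pace and stop on an object; FORCE is the grip in N (left out, the last holds). Time passes only in rows, so rows that do not move let the fingers close, or fill a call up. It gives the time, the measured TCP pose, the force, the opening and the grip force at its end, in the units of the state.
- r.observe(): the state, without advancing time (a new reading comes with each control period).
- optics.grab_frame(name): name is "side" or "top" or "wrist"; returns a dict with "frame" (400x640x3 uint8, red, green, blue), "K" (3x3 intrinsics, pixels), "pose" (4x4, takes a point from camera to world coordinates). Camera axes: x right, y down, z forward; pixel columns grow to the right and rows downward; lengths in m; the calibration is good to about 2 mm. A picture is of the moment at which its call begins. There is no depth.
- r.sign_off(): hands the job in; it is judged then, once.
The state is a dict: "time_s": time; "qpos": joint angles; "qd": joint speeds; "joint_efforts": joint torques, N m; "tool_pos": TCP position; "tool_rot": TCP orientation; "ft_force": force on the tool from outside, world axes, zero at the start; "moment": the same for the moment, N m; "finger_gap": finger opening in m; "gripper_force": force on a finger pad.
Only numpy, scipy, OpenCV 4.12 (cv2) and the standard library are available. Lean on these libraries where they do the work, as an engineer would, in place of code of your own. Each camera call takes 0.05 s, during which the arm holds its last target. There are 200 camera calls.

TASK

Lift the red template out of the slotted wooden rack and hang it by its round eye on the steel peg of the blue stand, so that it hangs freely and upright on the peg. Leave the grey and the black template standing in their slots.

Things in the scene. Friction and masses are not known exactly. Their poses are not given: they have to be found in the camera images.
- red_eye (a point): Centre of the eye of the red template, a 10 mm plate standing on edge (0.1-0.2 kg): x through the eye, y across, z up. Foot 85 mm below; knife-handle shape to 53 mm wide; ring 40 mm inside, 60 outside; grip tab 30 mm wide (y), 10 thick, free from 30 to 68 mm above this point: grip it there from above, across width or thickness. In the rack its foot sits 40 mm deep: lift it straight out.
- peg_mid (a point): Middle of the round steel peg, 12 mm thick, 145 mm above the table, on a fixed stand. z up; the blue post's face is 45 mm off along +x, the free tip with a yellow ball (18 mm) 45 mm off along -x, roughly towards the robot. The peg rises 8 degrees to the tip: tip 6 mm higher, root 6 mm lower. The post ends at peg height. A hung eye's centre is 14 mm below the peg's axis.
- grey_eye (a point): Centre of the eye of the bare aluminium (grey) template: sizes as the red one, another outline; stays in its slot. The fixed wooden rack (70 x 290 mm, 50 mm high) has three slots in a row, 95 mm apart, 13 mm wide for the 10 mm plates; which template is in which slot varies.
- black_eye (a point): Centre of the eye of the black template: sizes as the red one, another outline; stays in its slot of the rack. In the rack every template stands upright, its top 163 mm above the table: the red one must be carried over the others or round them.
Not all that is in view belongs to the job. Of the things that look like the part that bears red_eye, the larger one is meant. What is shaped like the part that bears peg_mid but turquoise is not meant.

How it is judged:
By the outcome, as a careful person would: the job done as asked, in the order asked, and still so for the second after the job is handed in, with the robot touching nothing.
It also fails if it takes over 48 s, if anything falls off the work surface, if the arm or the gripper's body presses on something with over 40 N, if the wrist force passes 120 N, or if a joint passes its speed limit or range.

## Working session

There is one attempt and no reset: what is moved stays moved. The work goes in short steps, Python scripts to look and compute and a shell command to move; the robot and the scene stay as the last step left them, time stands still between calls to the robot, and variables do not carry over. Pictures are saved under pics/ and viewed, at most 10 in all, crops included, and the job is handed in when it is done.

```bash
mkdir -p pics; cat > h.py <<'E'
import cv2,numpy as np
from cell import r,optics
def grab(n,f):
    d=optics.grab_frame(n);cv2.imwrite(f'pics/{f}.png',d['frame'][:,:,::-1]);np.savez(f'pics/{f}.npz',K=d['K'],pose=d['pose'],frame=d['frame']);return d
def load(f): return np.load(f'pics/{f}.npz')
def ray(d,u,v):
    P=d['pose'];x=P[:3,:3]@np.linalg.solve(d['K'],[u,v,1.]);return P[:3,3],x/np.linalg.norm(x)
def onz(d,u,v,z):
    o,x=ray(d,u,v);return o+x*(z-o[2])/x[2]
def tri(d1,p1,d2,p2):
    a,x=ray(d1,*p1);b,y=ray(d2,*p2)
    s=np.linalg.lstsq(np.c_[x,-y],b-a,rcond=None)[0];A=a+x*s[0];B=b+y*s[1];return (A+B)/2,np.linalg.norm(A-B)
def proj(d,p):
    P=d['pose'];c=P[:3,:3].T@(np.array(p)-P[:3,3]);q=d['K']@c;return q[:2]/q[2]
E
python3 - <<'E'
from h import *
for n in('side','top'):
    d=grab(n,n+'0');print(n,d['pose'].round(3).tolist(),d['K'][0,0])
s=r.observe();print(s['time_s'],s['tool_pos'],s['tool_rot'],s['finger_gap'])
E
```

```text
side [[-0.956, -0.155, 0.25, 0.335], [-0.294, 0.449, -0.844, 0.69], [0.019, -0.88, -0.475, 0.504], [0.0, 0.0, 0.0, 1.0]] 367.2339031506688
top [[0.014, -0.986, 0.164, 0.375], [-1.0, -0.017, -0.013, 0.006], [0.016, -0.164, -0.986, 1.041], [0.0, 0.0, 0.0, 1.0]] 417.93684013620145
0.1 [ 0.2652566  -0.56529895  0.25554234] [ 9.76018961e-01  2.17683818e-01 -2.42065258e-04 -8.27599701e-04] 0.08552599965748295
```

View pics/side0.png

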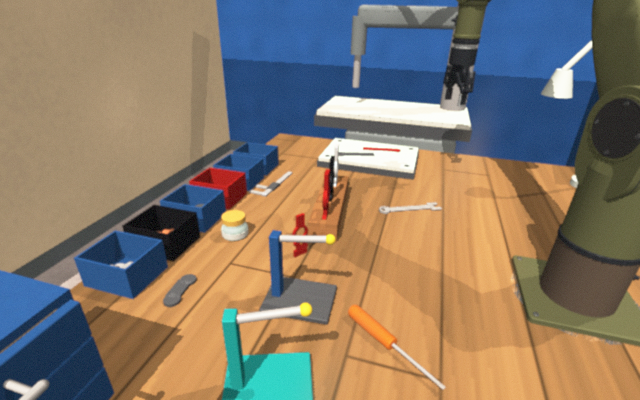

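View pics/top0.png

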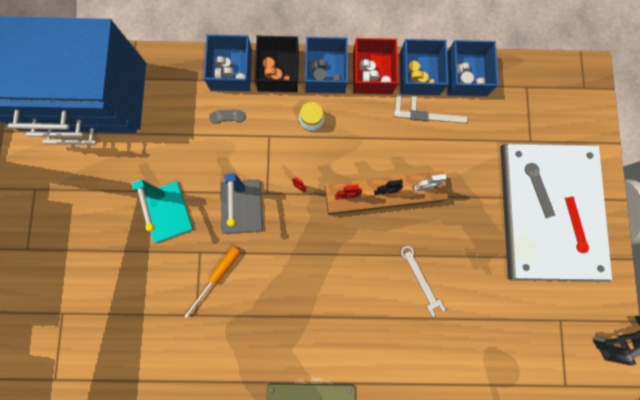

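Top: red candidates are the small red one at (300,185) standing loose, and the larger one at (348,191) in the rack; the one in the rack, with grey and black, is meant. The flat red item at (577,225) lies on the white board. Blue stand: post (231,178), ball (230,222). The turquoise stand, ball (150,227), is not meant. I'll confirm with one enlarged crop.

```bash
python3 - <<'E'
from h import *
t=load('top0');s=load('side0')
a=cv2.resize(t['frame'][160:250,210:460],None,fx=3.2,fy=3.2,interpolation=cv2.INTER_CUBIC)
b=cv2.resize(s['frame'][130:310,240:440],None,fx=1.6,fy=1.6,interpolation=cv2.INTER_CUBIC)
c=np.zeros((288+288,800,3),np.uint8);c[:288]=a;c[288:,:320]=b
cv2.imwrite('pics/crop1.png',c[:,:,::-1])
for n,d in(('top',t),('side',s)):
    h=cv2.cvtColor(d['frame'],cv2.COLOR_RGB2HSV)
    for nm,lo,hi in(('yel',(24,170,150),(34,255,255)),('red',(0,190,70),(4,255,255)),('red2',(174,170,70),(180,255,255))):
        k,l,st,ce=cv2.connectedComponentsWithStats(cv2.inRange(h,lo,hi))
        print(n,nm,[(st[i].tolist(),ce[i].round(1).tolist()) for i in range(1,k) if st[i,4]>12])
for u,v,z in((348,191,.163),(388,186,.163),(430,182,.163),(300,185,.1),(230,222,.15)):print(u,v,onz(t,u,v,z).round(3))
E
```

```text
top yel [([413, 62, 7, 15, 68], [415.5, 68.8]), ([420, 73, 7, 8, 28], [423.9, 77.6]), ([301, 103, 21, 20, 344], [311.1, 112.4]), ([227, 219, 8, 7, 45], [230.7, 222.1]), ([145, 224, 9, 8, 49], [148.7, 227.2])]
top red [([354, 39, 44, 54, 1751], [376.0, 64.0]), ([293, 178, 12, 13, 75], [298.6, 183.7]), ([336, 186, 25, 13, 199], [348.5, 191.7]), ([566, 198, 22, 54, 417], [576.8, 225.4])]
top red2 []
side yel [([327, 234, 8, 10, 62], [330.2, 238.4]), ([301, 303, 10, 13, 104], [305.3, 308.8])]
side red [([190, 169, 56, 40, 983], [223.3, 183.1]), ([322, 170, 8, 49, 220], [325.7, 193.9]), ([293, 214, 14, 20, 129], [299.9, 223.0]), ([294, 243, 13, 13, 115], [299.7, 248.6])]
side red2 []
348 191 [ 0.534 -0.071  0.163]
388 186 [ 0.546 -0.157  0.163]
430 182 [ 0.556 -0.247  0.163]
300 185 [0.557 0.034 0.1  ]
230 222 [0.465 0.18  0.15 ]
```

View pics/crop1.png

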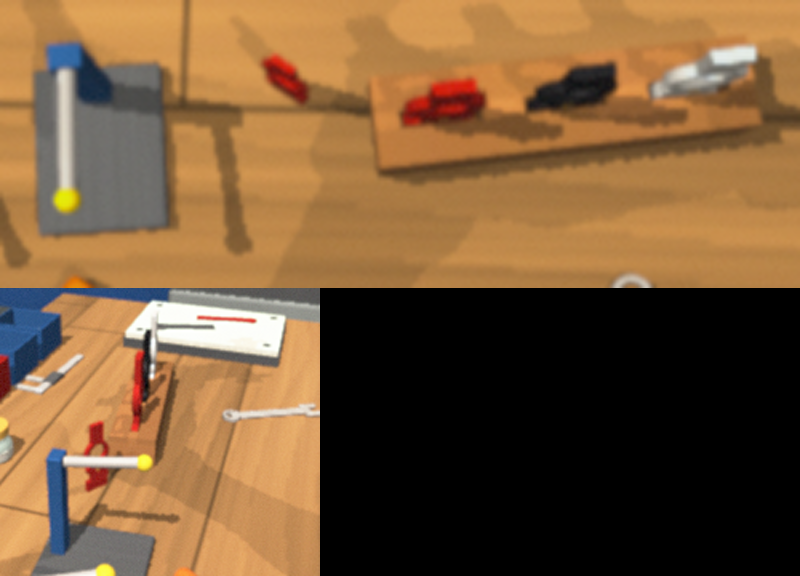

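```bash
cat >> h.py <<'E'
from scipy.spatial.transform import Rotation as R
def plan(p,yaw=None,n=8):
    """rows to TCP p; yaw = world angle (deg) of tool y, pointing down"""
    s=r.observe();c=np.array(s['tool_pos']);q=R.from_quat(s['tool_rot'])
    if yaw is None: g=q
    else:
        a=np.deg2rad(yaw);y=np.array([np.cos(a),np.sin(a),0]);z=np.array([0,0,-1.]);g=R.from_matrix(np.c_[np.cross(y,z),y,z])
    w=(q.inv()*g).as_rotvec();d=(np.array(p)-c)/n
    for i in range(n):
        print((q*R.from_rotvec(w*i/n)).inv().apply(d).round(3).tolist(),(w/n).round(3).tolist())
    print('dist/row',np.linalg.norm(d),'deg/row',np.rad2deg(np.linalg.norm(w/n)))
E
python3 - <<'E'
from h import *
t=load('top0');s=load('side0')
b=tri(t,(230.7,222.1),s,(330.2,238.4));print('ball',b)
print('root',onz(t,230.3,181,.139), 'side post/peg', onz(s,280,237,.139))
# rack front top edge z=.05
print([onz(t,210+x/3.2,160+y/3.2,.05).round(3) for x,y in((378,172),(760,125),(372,78),(752,40))])
print('tab',onz(t,210+457/3.2,160+90/3.2,.163))
plan((0.47,-0.12,0.33),-5)
E
```

```text
ball (array([0.46341661, 0.17758065, 0.15352256]), np.float64(0.0011712248644520766))
root [0.555864   0.18572685 0.139     ] side post/peg [0.55453586 0.18087101 0.139     ]
[array([ 0.498, -0.033,  0.05 ]), array([ 0.538, -0.321,  0.05 ]), array([ 0.569, -0.028,  0.05 ]), array([ 0.604, -0.317,  0.05 ])]
tab [ 0.54004816 -0.0810516   0.163     ]
[0.047, -0.04, -0.009] [-0.0, -0.0, -0.131]
[0.052, -0.033, -0.009] [-0.0, -0.0, -0.131]
[0.055, -0.026, -0.009] [-0.0, -0.0, -0.131]
[0.058, -0.019, -0.009] [-0.0, -0.0, -0.131]
[0.06, -0.011, -0.009] [-0.0, -0.0, -0.131]
[0.061, -0.003, -0.009] [-0.0, -0.0, -0.131]
[0.061, 0.005, -0.009] [-0.0, -0.0, -0.131]
[0.06, 0.013, -0.009] [-0.0, -0.0, -0.131]
dist/row 0.061967097835274154 deg/row 7.4817508602989475
```

```bash
python3 -m inch '[0.03,-0.025,-0.009,0,0,-0.12, 0.035,-0.022,-0.009,0,0,-0.12, 0.04,-0.018,-0.009,0,0,-0.12, 0.045,-0.014,-0.009,0,0,-0.12, 0.046,-0.01,-0.009,0,0,-0.12, 0.046,-0.003,-0.009,0,0,-0.12, 0.046,0.005,-0.009,0,0,-0.12, 0.046,0.013,-0.009,0,0,-0.12]' -1 40
python3 - <<'E'
from h import *
plan((0.48,-0.10,0.33),7.5)
E
```

```text
time_s: 0.9
tool_pos: [0.4306, -0.2463, 0.3285]
tool_rot: [0.764, 0.645, -0.0, -0.0]
ft_force: [0.3, -0.0, 0.1]
finger_gap: 0.0856
gripper_force: 0.0
[0.019, 0.003, -0.0] [-0.0, 0.0, -0.037]
[0.019, 0.004, -0.0] [-0.0, 0.0, -0.037]
[0.019, 0.004, -0.0] [-0.0, 0.0, -0.037]
[0.019, 0.005, -0.0] [-0.0, 0.0, -0.037]
[0.018, 0.006, -0.0] [-0.0, 0.0, -0.037]
[0.018, 0.007, -0.0] [-0.0, 0.0, -0.037]
[0.018, 0.007, -0.0] [-0.0, 0.0, -0.037]
[0.018, 0.008, -0.0] [-0.0, 0.0, -0.037]
dist/row 0.01929513185107285 deg/row 2.138176278111713
```

```bash
python3 -m inch '[0.023,0.004,0,0,0,-0.049, 0.023,0.005,0,0,0,-0.049, 0.023,0.005,0,0,0,-0.049, 0.023,0.006,0,0,0,-0.049, 0.022,0.007,0,0,0,-0.05, 0.022,0.008,0,0,0,-0.05, 0,0,0,0,0,0, 0,0,0,0,0,0]'
python3 - <<'E'
from h import *
d=grab('wrist','w1');print(d['pose'].round(3).tolist(),d['K'][0,0])
E
```

```text
time_s: 1.7
tool_pos: [0.4721, -0.1136, 0.3281]
tool_rot: [0.662, 0.75, -0.0, -0.0]
ft_force: [0.4, -0.6, -0.6]
finger_gap: 0.085
gripper_force: 0.0
[[0.992, 0.119, 0.036, 0.464], [0.125, -0.948, -0.294, -0.039], [-0.001, 0.296, -0.955, 0.445], [0.0, 0.0, 0.0, 1.0]] 325.53692280206224
```

View pics/w1.png

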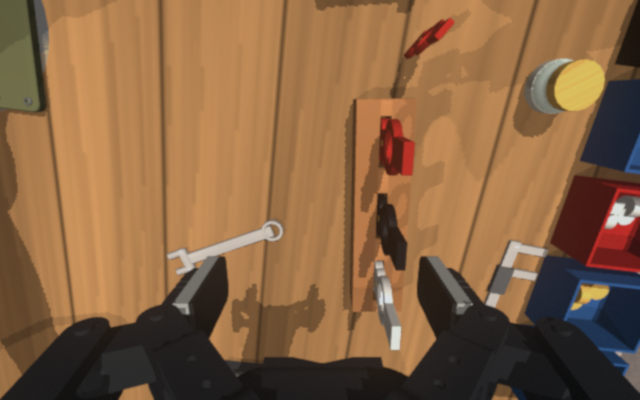

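Wrist view: red template at (397,148), its tab's top at about (407,158); black at (392,230), grey at (387,305), decoy (430,37). Measuring the tab's top face and yaw.

```bash
python3 - <<'E'
from h import *
d=load('w1')
f=d['frame'][105:185,370:430]
h=cv2.cvtColor(d['frame'],cv2.COLOR_RGB2HSV)
m=cv2.inRange(h,(0,150,40),(6,255,255));m[:100]=0;m[:,440:]=0;m[190:]=0
v=h[:,:,2][m>0];print(np.percentile(v,[5,25,50,75,95]))
T=cv2.threshold(v.reshape(-1,1),0,255,cv2.THRESH_OTSU)[0];print(T)
b=((m>0)&(h[:,:,2]>T)).astype(np.uint8)
k,l,st,ce=cv2.connectedComponentsWithStats(b)
for i in range(1,k):
    if st[i,4]<30: continue
    pts=np.argwhere(l==i)[:,::-1]
    w=np.array([onz(d,u,v,.163)[:2] for u,v in pts]).astype(np.float32)
    print(st[i],ce[i],cv2.minAreaRect(w),cv2.minAreaRect(pts.astype(np.float32)))
s=r.observe();print(s['tool_pos'])
z=cv2.resize(f,None,fx=7,fy=7,interpolation=cv2.INTER_CUBIC)
cv2.imwrite('pics/c2.png',z[:,:,::-1])
E
```

```text
[ 74.   81.  119.5 176.  185. ]
131.0
[381 119   7  11  52] [383.76923077 123.07692308] ((0.517963171005249, -0.05391229689121246), (0.0050620147958397865, 0.008280035108327866), 7.161298751831055) ((384.0, 124.0), (10.0, 6.0), 90.0)
[393 120  10  17 134] [397.11940299 128.68656716] ((0.5299326777458191, -0.05620361864566803), (0.007040232419967651, 0.014122582972049713), 19.004146575927734) ((397.1199645996094, 128.3400115966797), (16.54629898071289, 8.34386157989502), 81.8698959350586)
[386 138   6  24 103] [388.95145631 149.67961165] ((0.525924563407898, -0.0748259574174881), (0.004348712041974068, 0.019921962171792984), 10.734464645385742) ((388.5, 149.5), (23.0, 5.0), 90.0)
[402 141  13  34 355] [407.69577465 157.58028169] ((0.5438475608825684, -0.0796748474240303), (0.009246734902262688, 0.02905304543673992), 7.336997032165527) ((407.6526184082031, 157.59222412109375), (10.645988464355469, 33.61261749267578), 4.5739216804504395)
[ 0.47197767 -0.11447785  0.32799693]
```

View pics/c2.png

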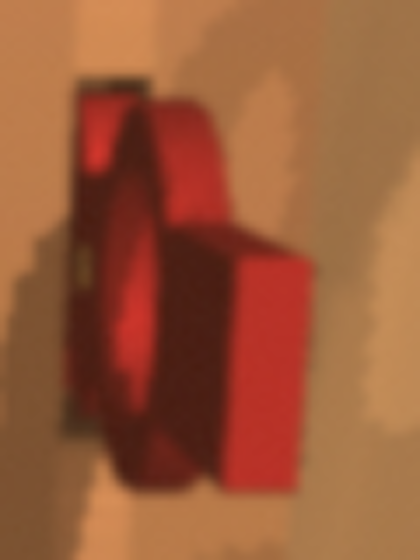

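Tab top measures 9–10 × 29–30 mm at (0.544,-0.080), yaw 7.3° — matches the given size. Checking the eye's projection and planning the move.

```bash
python3 - <<'E'
from h import *
d=load('w1');print('eye proj',proj(d,(.544,-.080,.095)))
plan((.544,-.080,.24),7.3)
E
```

```text
eye proj [391.9140309  146.84555261]
[0.003, 0.009, 0.011] [-0.0, 0.0, -0.001]
[0.003, 0.009, 0.011] [-0.0, 0.0, -0.001]
[0.003, 0.009, 0.011] [-0.0, 0.0, -0.001]
[0.003, 0.009, 0.011] [-0.0, 0.0, -0.001]
[0.003, 0.009, 0.011] [-0.0, 0.0, -0.001]
[0.003, 0.009, 0.011] [-0.0, 0.0, -0.001]
[0.003, 0.009, 0.011] [-0.0, 0.0, -0.001]
[0.003, 0.009, 0.011] [-0.0, 0.0, -0.001]
dist/row 0.014853134619365046 deg/row 0.03596421958744525
```

```bash
python3 -m inch '[0.005,0.014,0.015,0,0,-0.002, 0.005,0.014,0.015,0,0,-0.002, 0.005,0.014,0.015,0,0,0, 0.005,0.014,0.015,0,0,0, 0.004,0.014,0.015,0,0,0, 0.001,0.006,0.013,0,0,0, 0,0,0,0,0,0, 0,0,0,0,0,0]'
python3 - <<'E'
from h import *
plan((.544,-.080,.154),7.3)
E
```

```text
time_s: 2.55
tool_pos: [0.5439, -0.0802, 0.2402]
tool_rot: [0.661, 0.75, -0.001, -0.0]
ft_force: [-0.3, -0.1, -0.7]
finger_gap: 0.0854
gripper_force: 0.0
[0.0, 0.0, 0.011] [-0.0, 0.0, -0.0]
[0.0, 0.0, 0.011] [-0.0, 0.0, -0.0]
[0.0, 0.0, 0.011] [-0.0, 0.0, -0.0]
[0.0, 0.0, 0.011] [-0.0, 0.0, -0.0]
[0.0, 0.0, 0.011] [-0.0, 0.0, -0.0]
[0.0, 0.0, 0.011] [-0.0, 0.0, -0.0]
[0.0, 0.0, 0.011] [-0.0, 0.0, -0.0]
[0.0, 0.0, 0.011] [-0.0, 0.0, -0.0]
dist/row 0.010770898897866869 deg/row 0.011880373927247131
```

```bash
python3 -m inch '[0,0,0.016,0,0,0, 0,0,0.016,0,0,0, 0,0,0.016,0,0,0, 0,0,0.016,0,0,0, 0,0,0.014,0,0,0, 0,0,0.008,0,0,0, 0,0,0,0,0,0, 0,0,0,0,0,0]'
python3 -m inch '[0,0,0,0,0,0, 0,0,0,0,0,0, 0,0,0,0,0,0, 0,0,0,0,0,0, 0,0,0,0,0,0, 0,0,0,0,0,0, 0,0,0,0,0,0, 0,0,0,0,0,0]' 1 50
```

```text
time_s: 3.35
tool_pos: [0.545, -0.0794, 0.155]
tool_rot: [0.661, 0.751, 0.0, 0.0]
ft_force: [0.3, -0.2, -0.1]
finger_gap: 0.0856
gripper_force: 0.0
time_s: 4.15
tool_pos: [0.5446, -0.0792, 0.1544]
tool_rot: [0.66, 0.751, -0.0, 0.0]
ft_force: [-1.6, 0.1, 3.4]
finger_gap: 0.0094
gripper_force: 49.2
```

```bash
python3 -m inch '[0,0,-0.004,0,0,0, 0,0,-0.008,0,0,0, 0,0,-0.01,0,0,0, 0,0,-0.01,0,0,0, 0,0,-0.01,0,0,0, 0,0,-0.01,0,0,0, 0,0,-0.01,0,0,0, 0,0,-0.01,0,0,0]'
python3 -m inch '[0,0,-0.015,0,0,0, 0,0,-0.015,0,0,0, 0,0,-0.015,0,0,0, 0,0,-0.015,0,0,0, 0,0,-0.015,0,0,0, 0,0,-0.01,0,0,0, 0,0,0,0,0,0, 0,0,0,0,0,0]'
python3 - <<'E'
from h import *
grab('wrist','w2');t=grab('top','top1');s=grab('side','side1')
# peg measurement: ball + peg axis in each view
o=[]
for d in(t,s):
    f=d['frame'].astype(int)
    o.append(f)
a=cv2.resize(t['frame'][165:240,205:355],None,fx=4,fy=4,interpolation=cv2.INTER_CUBIC)
b=cv2.resize(s['frame'][90:270,240:390],None,fx=1.6,fy=1.6,interpolation=cv2.INTER_CUBIC)
c=np.zeros((590,600,3),np.uint8);c[:300]=a;c[300:588,:240]=b;c[300:588,250:250+240]=cv2.resize(s['frame'][222:252,268:340],(240,100),interpolation=cv2.INTER_CUBIC)[:100].repeat(1,0) if 0 else 0
cv2.imwrite('pics/c3.png',c[:,:,::-1])
E
```

```text
time_s: 4.95
tool_pos: [0.5447, -0.0792, 0.2273]
tool_rot: [0.66, 0.751, 0.0, 0.0]
ft_force: [-0.2, 0.3, -2.0]
finger_gap: 0.0094
gripper_force: 48.6
time_s: 5.75
tool_pos: [0.5444, -0.0792, 0.3111]
tool_rot: [0.66, 0.751, -0.0, -0.0]
ft_force: [0.3, 0.5, -1.2]
finger_gap: 0.0089
gripper_force: 48.8
```

View pics/c3.png

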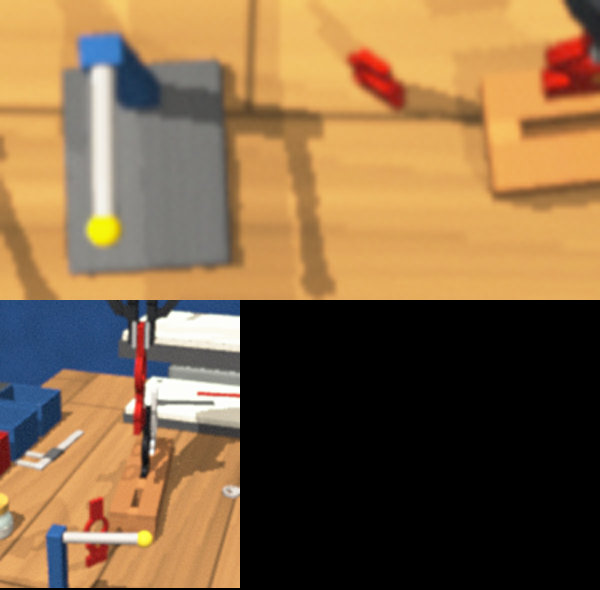

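```bash
python3 - <<'E'
from h import *
t=load('top1');s=load('side1')
def cen(d,box,lo,hi):
    h=cv2.cvtColor(d['frame'],cv2.COLOR_RGB2HSV);m=cv2.inRange(h,lo,hi);x0,y0,x1,y1=box
    return (np.argwhere(m[y0:y1,x0:x1])[:,::-1]+[x0,y0])
y=((22,130,110),(36,255,255));w=((0,0,110),(180,60,255))
bt=cen(t,(220,212,240,232),*y).mean(0);bs=cen(s,(320,228,340,250),*y).mean(0)
B,e=tri(t,bt,s,bs);print('ball',bt,bs,B,e)
h=cv2.cvtColor(t['frame'],cv2.COLOR_RGB2HSV)
for v in (184,190,196,202,208,214):
    row=t['frame'][v,222:242].astype(int);k=np.where((row.min(1)>120)&(h[v,222:242,1]<70))[0]+222;print('top',v,k.min(),k.max(),k.mean())
h=cv2.cvtColor(s['frame'],cv2.COLOR_RGB2HSV)
for u in (282,288,294,300,306,312,318,323):
    k=np.where((s['frame'][225:252,u].astype(int).min(1)>120)&(h[225:252,u,1]<70))[0]+225;print('side',u,k.mean() if len(k) else None,len(k))
print('root',tri(t,(230.3,181.7),s,(280,238.7)))
# turquoise stand ball
T=tri(t,(148.7,227.2),s,(305.3,308.8));print('turq',T)
print('decoy',[tri(t,(298.6,183.7),s,(299.9,218))])
E
```

```text
ball [230.5        222.14814815] [329.93589744 238.64102564] [0.4635334  0.17808408 0.1532719 ] 0.0007663440142622949
top 184 222 232 227.0
top 190 222 233 227.5
top 196 222 241 231.5
top 202 222 241 231.5
top 208 222 241 231.5
top 214 222 241 231.5
side 282 238.0 7
side 288 238.0 7
side 294 238.0 7
side 300 238.0 7
side 306 238.0 7
side 312 238.0 7
side 318 238.5 6
side 323 238.5 8
root (array([0.55353516, 0.18547287, 0.13871799]), np.float64(0.0016573780446197703))
turq (array([0.45001675, 0.34949071, 0.15433903]), np.float64(0.000764513839061231))
decoy [(array([0.56409049, 0.03801832, 0.09619528]), np.float64(0.006555572009985758))]
```

Peg found: ball (0.4635,0.178,0.153), root (0.5535,0.1855,0.139): length 91 mm, 9° rise, mid at z 0.146 – matches the description. Moving in front of the tip, high.

```bash
python3 - <<'E'
from h import *
plan((.408,.1745,.305),4.6)
E
```

```text
[0.034, -0.013, 0.001] [-0.0, -0.0, 0.006]
[0.034, -0.013, 0.001] [-0.0, -0.0, 0.006]
[0.033, -0.013, 0.001] [-0.0, -0.0, 0.006]
[0.033, -0.013, 0.001] [-0.0, -0.0, 0.006]
[0.033, -0.014, 0.001] [-0.0, -0.0, 0.006]
[0.033, -0.014, 0.001] [-0.0, -0.0, 0.006]
[0.033, -0.014, 0.001] [-0.0, -0.0, 0.006]
[0.033, -0.014, 0.001] [-0.0, -0.0, 0.006]
dist/row 0.03599231503062549 deg/row 0.3422874610405992
```

```bash
python3 -m inch '[0.01,-0.004,0,0,0,0.006, 0.02,-0.009,0,0,0,0.006, 0.03,-0.013,0,0,0,0.006, 0.03,-0.013,0,0,0,0.006, 0.03,-0.013,0,0,0,0.006, 0.03,-0.013,0,0,0,0.006, 0.03,-0.013,0,0,0,0.006, 0.025,-0.01,0,0,0,0.006]'
python3 -m inch '[0.02,-0.007,0,0,0,0, 0.02,-0.007,0.01,0,0,0, 0.018,-0.007,0.015,0,0,0, 0.012,-0.005,0.015,0,0,0, 0,0,0.01,0,0,0, 0,0,0,0,0,0, 0,0,0,0,0,0, 0,0,0,0,0,0]'
python3 - <<'E'
from h import *
plan((.408,.1745,.212),4.6)
E
```

```text
time_s: 6.7
tool_pos: [0.4337, 0.1177, 0.3112]
tool_rot: [0.678, 0.735, -0.0, -0.0]
ft_force: [-0.1, 0.4, -2.9]
finger_gap: 0.0092
gripper_force: 48.7
time_s: 7.5
tool_pos: [0.4049, 0.1827, 0.2617]
tool_rot: [0.679, 0.734, 0.0, 0.0]
ft_force: [0.5, 0.3, -2.7]
finger_gap: 0.0093
gripper_force: 48.9
[-0.001, 0.0, 0.006] [0.0, -0.0, -0.0]
[-0.001, 0.0, 0.006] [0.0, -0.0, -0.0]
[-0.001, 0.0, 0.006] [0.0, -0.0, -0.0]
[-0.001, 0.0, 0.006] [0.0, -0.0, -0.0]
[-0.001, 0.0, 0.006] [0.0, -0.0, -0.0]
[-0.001, 0.0, 0.006] [0.0, -0.0, -0.0]
[-0.001, 0.0, 0.006] [0.0, -0.0, -0.0]
[-0.001, 0.0, 0.006] [0.0, -0.0, -0.0]
dist/row 0.006313849511728908 deg/row 0.016264289961788955
```

```bash
python3 -m inch '[-0.002,0,0.01,0,0,0, -0.002,0,0.01,0,0,0, -0.002,0.001,0.01,0,0,0, -0.002,0.001,0.01,0,0,0, 0,0.001,0.01,0,0,0, 0,0,0,0,0,0, 0,0,0,0,0,0, 0,0,0,0,0,0]'
python3 - <<'E'
from h import *
w=grab('wrist','w3');s=grab('side','side3');t=grab('top','top3')
c=np.zeros((590,800,3),np.uint8)
c[:300,:480]=cv2.resize(w['frame'],(480,300),interpolation=cv2.INTER_AREA)
c[300:590,:400]=cv2.resize(s['frame'][160:305,240:440],(400,290),interpolation=cv2.INTER_CUBIC)
c[300:540,410:790]=cv2.resize(t['frame'][165:285,165:355],(380,240),interpolation=cv2.INTER_CUBIC)
cv2.imwrite('pics/c4.png',c[:,:,::-1])
S=r.observe();p=np.array(S['tool_pos']);print(p)
e=p+[0,-.001,-.059]
print('pred eye side',proj(s,e),'top',proj(t,e),'foot side',proj(s,e-[0,0,.085]),'ball side',proj(s,(.4635,.178,.153)))
h=cv2.cvtColor(s['frame'],cv2.COLOR_RGB2HSV);m=cv2.inRange(h,(0,170,50),(5,255,255))
k,l,st,ce=cv2.connectedComponentsWithStats(m);print([st[i].tolist() for i in range(1,k) if st[i,4]>30])
E
```

```text
time_s: 8.3
tool_pos: [0.408, 0.1758, 0.2115]
tool_rot: [0.678, 0.735, 0.0, 0.0]
ft_force: [0.4, 0.1, -2.3]
finger_gap: 0.0092
gripper_force: 48.8
[0.40804506 0.17569783 0.21164187]
pred eye side [361.95739978 243.72573808] top [230.91986012 248.66358355] foot side [358.33660493 282.954445  ] ball side [329.74299109 238.70644614]
[[190, 168, 56, 41, 1033], [356, 206, 13, 87, 493], [293, 214, 15, 21, 144], [294, 243, 13, 14, 133]]
```

View pics/c4.png

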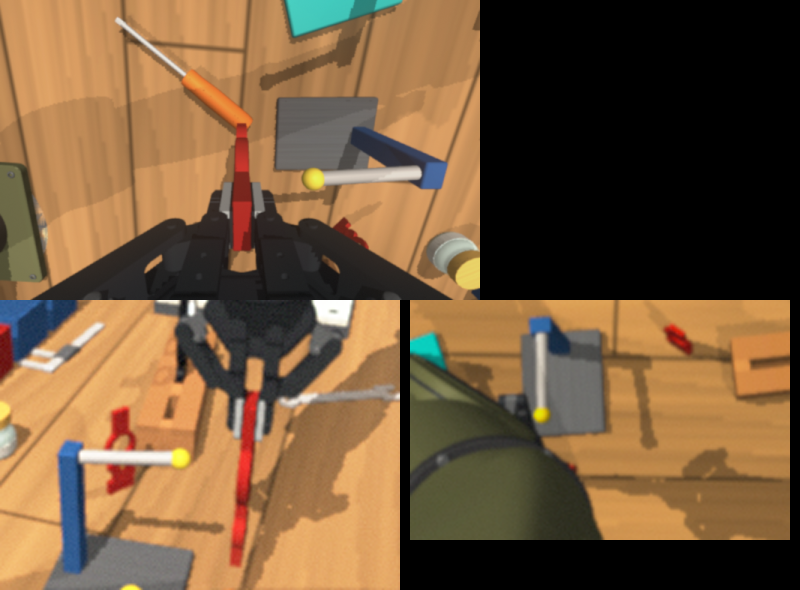

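Carried clear of everything: red hangs vertically at side (362,245), ball at (330,239); wrist view shows plate parallel to the stand, square to the peg. Checking extremities against prediction.

```bash
python3 - <<'E'
from h import *
s=load('side3');p=np.array([.408,.1757,.2116])
e=p+[0,-.001,-.059]
for dx in(-.005,.005):
  for w in(.015,.027):print(w,proj(s,e+[dx,w,-.085]).round(1),proj(s,e+[dx,.015,.068]).round(1))
h=cv2.cvtColor(s['frame'],cv2.COLOR_RGB2HSV);m=cv2.inRange(h,(0,150,40),(6,255,255))
for v in range(206,295,4):
    k=np.where(m[v,350:375])[0]+350;print(v,k.min() if len(k) else 0,k.max() if len(k) else 0,len(k),end='; ')
E
```

```text
0.015 [359.5 288.9] [366.6 213.4]
0.027 [358.1 293.4] [366.6 213.4]
0.015 [353.9 287.7] [360.3 212.4]
0.027 [352.4 292.2] [360.3 212.4]
206 363 369 7; 210 363 368 6; 214 362 367 6; 218 362 367 6; 222 361 366 6; 226 361 366 6; 230 361 366 6; 234 360 366 7; 238 360 366 7; 242 359 365 7; 246 359 365 7; 250 359 364 6; 254 358 364 7; 258 359 363 5; 262 358 362 5; 266 358 363 6; 270 357 362 6; 274 356 362 7; 278 356 361 6; 282 356 360 5; 286 356 360 5; 290 355 359 5; 294 0 0 0;
```

```bash
python3 -m inch '[0,0.01,0,0,0,0, 0,0.01,0,0,0,0, 0,0.01,0,0,0,0, 0,0.01,0,0,0,0, 0,0.01,0,0,0,0, 0,0.01,0,0,0,0, 0,0,0,0,0,0, 0,0,0,0,0,0]'
python3 -m inch '[0,0.01,0,0,0,0, 0,0.01,0,0,0,0, 0,0.01,0.001,0,0,0, 0,0.009,0.001,0,0,0, 0,0,0.002,0,0,0, 0,0,0.002,0,0,0, 0,0,0,0,0,0, 0,0,0,0,0,0]'
python3 - <<'E'
from h import *
s=grab('side','side4');w=grab('wrist','w4')
c=np.zeros((590,720,3),np.uint8)
c[:290,:400]=cv2.resize(s['frame'][160:305,240:440],(400,290),interpolation=cv2.INTER_CUBIC)
c[290:590,:480]=cv2.resize(w['frame'],(480,300),interpolation=cv2.INTER_AREA)
cv2.imwrite('pics/c5.png',c[:,:,::-1])
E
```

```text
time_s: 9.25
tool_pos: [0.4675, 0.1802, 0.2111]
tool_rot: [0.678, 0.735, -0.0, -0.0]
ft_force: [-0.3, -0.5, -1.6]
finger_gap: 0.0093
gripper_force: 48.9
time_s: 10.05
tool_pos: [0.506, 0.1834, 0.2052]
tool_rot: [0.678, 0.735, -0.0, -0.0]
ft_force: [-0.2, -0.0, -2.2]
finger_gap: 0.0094
gripper_force: 48.9
```

View pics/c5.png

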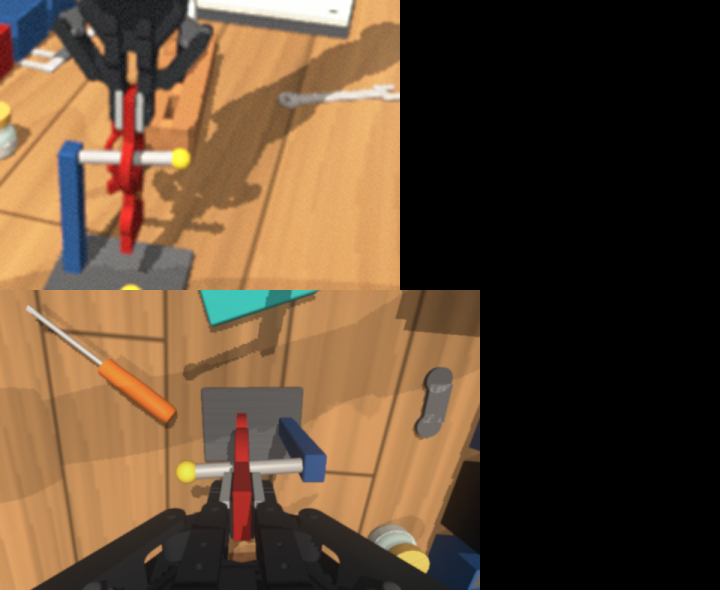

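The peg passes through the eye, plate mid-way between ball (side crop 180,158) and post (70,155). Lowering until contact.

```bash
python3 -m inch '[0,0,0.003,0,0,0, 0,0,0.003,0,0,0, 0,0,0.002,0,0,0, 0,0,0.002,0,0,0, 0,0,0.001,0,0,0, 0,0,0.001,0,0,0, 0,0,0,0,0,0, 0,0,0,0,0,0]'
python3 -m inch '[0,0,0.001,0,0,0, 0,0,0,0,0,0, 0,0,0,0,0,0, 0,0,0,0,0,0, 0,0,0,0,0,0, 0,0,0,0,0,0, 0,0,0,0,0,0, 0,0,0,0,0,0]'
```

```text
time_s: 10.95
tool_pos: [0.5065, 0.1834, 0.1933]
tool_rot: [0.678, 0.735, 0.0, 0.0]
ft_force: [-0.6, 0.1, -1.1]
finger_gap: 0.0094
gripper_force: 48.9
time_s: 11.75
tool_pos: [0.5065, 0.1834, 0.1923]
tool_rot: [0.678, 0.735, 0.0, 0.0]
ft_force: [-0.1, 0.3, -0.9]
finger_gap: 0.0094
gripper_force: 48.9
```

```bash
python3 -m inch '[0,0,0.001,0,0,0, 0,0,0,0,0,0, 0,0,0,0,0,0, 0,0,0,0,0,0, 0,0,0,0,0,0, 0,0,0,0,0,0, 0,0,0,0,0,0, 0,0,0,0,0,0]'
python3 -m inch '[0,0,0.001,0,0,0, 0,0,0,0,0,0, 0,0,0,0,0,0, 0,0,0,0,0,0, 0,0,0,0,0,0, 0,0,0,0,0,0, 0,0,0,0,0,0, 0,0,0,0,0,0]'
```

```text
time_s: 12.55
tool_pos: [0.5066, 0.1834, 0.1914]
tool_rot: [0.678, 0.735, 0.0, 0.0]
ft_force: [-0.5, 0.8, 0.6]
finger_gap: 0.0095
gripper_force: 49.5
time_s: 13.35
tool_pos: [0.5066, 0.1835, 0.1911]
tool_rot: [0.678, 0.735, 0.0, 0.0]
ft_force: [-1.2, -0.9, 7.5]
finger_gap: 0.0093
gripper_force: 50.7
```

Contact (7.5 N). Ease off 1 mm and open, then rise.

```bash
python3 -m inch '[0,0,-0.001,0,0,0, 0,0,0,0,0,0, 0,0,0,0,0,0, 0,0,0,0,0,0, 0,0,0,0,0,0, 0,0,0,0,0,0, 0,0,0,0,0,0, 0,0,0,0,0,0]'
python3 -m inch '[0,0,0,0,0,0, 0,0,0,0,0,0, 0,0,0,0,0,0, 0,0,0,0,0,0, 0,0,0,0,0,0, 0,0,0,0,0,0, 0,0,0,0,0,0, 0,0,0,0,0,0]' 0.2 20
python3 - <<'E'
from h import *
s=grab('side','side5');w=grab('wrist','w5')
c=np.zeros((590,720,3),np.uint8)
c[:290,:400]=cv2.resize(s['frame'][160:305,240:440],(400,290),interpolation=cv2.INTER_CUBIC)
c[290:590,:480]=cv2.resize(w['frame'],(480,300),interpolation=cv2.INTER_AREA)
cv2.imwrite('pics/c6.png',c[:,:,::-1])
E
```

```text
time_s: 14.15
tool_pos: [0.5066, 0.1835, 0.1913]
tool_rot: [0.678, 0.735, 0.0, 0.0]
ft_force: [0.1, 0.0, 2.0]
finger_gap: 0.0094
gripper_force: 49.4
time_s: 14.95
tool_pos: [0.5065, 0.1834, 0.1913]
tool_rot: [0.678, 0.735, -0.0, 0.0]
ft_force: [-0.1, -0.7, 0.1]
finger_gap: 0.034
gripper_force: 0.0
```

View pics/c6.png

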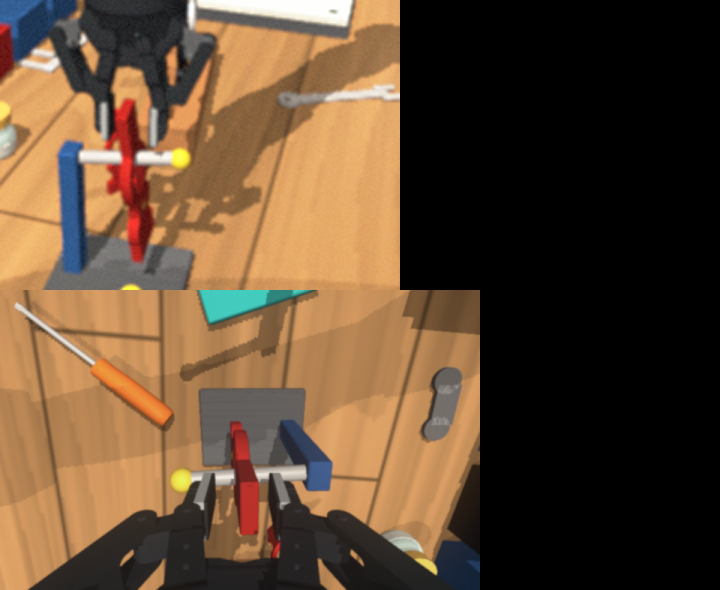

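Template hangs on the peg, free of the fingers (slight lean square to the sloped peg). Open a bit more and rise straight up.

```bash
python3 -m inch '[0,0,0,0,0,0, 0,0,0,0,0,0, 0,0,0,0,0,0, 0,0,-0.005,0,0,0, 0,0,-0.01,0,0,0, 0,0,-0.015,0,0,0, 0,0,-0.015,0,0,0, 0,0,-0.015,0,0,0]' -0.3
python3 -m inch '[0,0,-0.02,0,0,0, 0,0,-0.02,0,0,0, 0,0,-0.02,0,0,0, 0,0,-0.02,0,0,0, 0,0,-0.02,0,0,0, 0,0,0,0,0,0, 0,0,0,0,0,0, 0,0,0,0,0,0]'
python3 -m inch '[0,0,0,0,0,0, 0,0,0,0,0,0, 0,0,0,0,0,0, 0,0,0,0,0,0, 0,0,0,0,0,0, 0,0,0,0,0,0, 0,0,0,0,0,0, 0,0,0,0,0,0]'
python3 - <<'E'
from h import *
s=grab('side','side6');w=grab('wrist','w6')
c=np.zeros((590,720,3),np.uint8)
c[:290,:400]=cv2.resize(s['frame'][160:305,240:440],(400,290),interpolation=cv2.INTER_CUBIC)
c[290:590,:480]=cv2.resize(w['frame'],(480,300),interpolation=cv2.INTER_AREA)
cv2.imwrite('pics/c7.png',c[:,:,::-1])
E
```

```text
time_s: 15.85
tool_pos: [0.5066, 0.1836, 0.2528]
tool_rot: [0.678, 0.735, 0.0, 0.0]
ft_force: [-0.9, -0.1, 0.0]
finger_gap: 0.0556
gripper_force: 0.0
time_s: 16.65
tool_pos: [0.506, 0.1829, 0.3506]
tool_rot: [0.678, 0.735, -0.001, -0.0]
ft_force: [0.3, 0.2, 0.4]
finger_gap: 0.0556
gripper_force: 0.0
time_s: 17.45
tool_pos: [0.5065, 0.1834, 0.3513]
tool_rot: [0.678, 0.735, 0.0, 0.0]
ft_force: [0.5, -0.8, 0.3]
finger_gap: 0.0555
gripper_force: 0.0
```

View pics/c7.png

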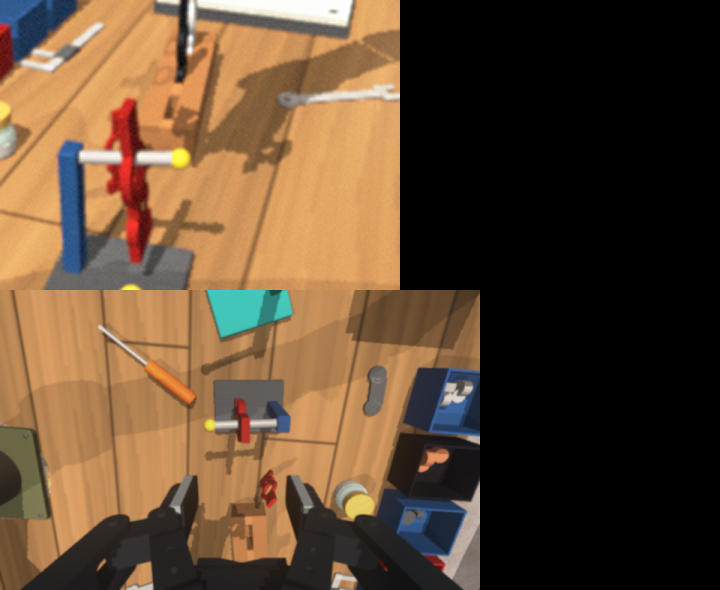

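The red template hangs still on the peg mid-way (side crop 128,160), clear of post and ball; black and grey still stand in the rack. Handing in.

```bash
python3 -c "
from cell import r
print(r.sign_off())"
```

```text
the job is handed in; nothing more can be done
None
```

The red template hangs by its eye mid-way along the blue stand's peg, leaning a few degrees square to the sloped peg. It is clear of the gripper, and the grey and black templates still stand in their slots; I handed the job in at about 17.5 s.

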